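# Dock a fixture pallet and lock it by feel

### The arm

A 6-joint arm with a two-finger parallel gripper is mounted at the origin on the work surface. World frame = base frame: x ahead of the robot, y to its left, z up, the work surface at z = 0. Lengths are in m, angles in rad, forces in N, time in s.
With the tool pointing down it reaches from about 0.325 to 0.9 m from the base axis. Payload 3.5 kg.
Tool frame: the origin (TCP) lies midway between the tips of the shut fingers; the grasp point (between the pads) lies 19 mm behind it; z points along the fingers, y is the line along which they close (so a half turn about z gives the same grasp; the last joint's range is limited). The gripper opens to 85 mm and grips with 20 to 120 N. Pads are 22 mm wide; open, the fingers measure 114 mm over their backs; the gripper's body (76 mm by 85 mm) begins 54 mm behind the grasp point. The pads swing forward as they close: fully open they stand 13 mm farther back than shut.
Start: joints at [1.033, 0.276, -0.026, 1.268, 0, 1.467], TCP at [0.263, 0.567, 0.231] pointing down, gripper open.
Joint ranges: [-3.12, 3.12], [-0.85, 1.88], [-1.08, 1.24], [-1.95, 2.15], [-1.57, 1.53], [-3.14, 3.14]. Speed limits (rad/s): [2.57, 2.57, 3.14, 3.14, 3.14, 3.14].

### API

Orientations are given as a unit quaternion [x, y, z, w].
In Python, from rig import arm, optics, job_done gives the robot as it stands.
- The arm moves only by the tool carry_out, never from a script. Its arguments are lists of equal length, an entry for each row: "dp": the shift along the world's x, y, z in m, a list of three; "yaw": the turn about the world's z in degrees. In form: {"dp": [[dx, dy, dz], ...], "yaw": [yaw, ...]}. A call has 1 to 20 rows; each row shifts and turns the commanded pose from where the row before left it; what a row does not reach is not made up. A row lasts 1/8 s, in which the tool goes at most 62.5 mm and 10.7 degrees, less where a joint would pass 70% of its speed; a pose out of reach is approached as far as the arm can. A call with a gripper value outside its range is refused whole. "gripper" is the opening in per cent of the stroke, from 0 (shut) to 100 (fully open), set as the call begins (left out, the last holds). The fingers move at their own pace and stop on an object; "squeeze" is the grip in N (left out, the last holds). Time passes only in rows, so rows that do not move let the fingers close. It gives the time, the measured TCP pose, the force, the opening and the grip force at its end, in the units of the state.
- arm.get_state(): the state, without advancing time (a new reading comes with each control period).
- optics.snapshot(name): name is "scene" or "top" or "wrist"; returns a dict with "pixels" (400x640x3 uint8, red, green, blue), "depth" (400x640 float32, m along the optical axis (not along the pixel's ray), 0 where there is no reading), "K" (3x3 intrinsics, pixels), "R" (3x3) and "t" (3): a world point X has camera coordinates R X + t. Camera axes: x right, y down, z forward; pixel columns grow to the right and rows downward; lengths in m; the calibration is good to about 2 mm. A picture is of the moment at which its call begins.
- job_done(): hands the job in; it is judged then, once.
The state is a dict: "clock": time; "joints": joint angles; "qd": joint speeds; "joint_torque": joint torques, N m; "position": TCP position; "orientation": TCP orientation; "force": force on the tool from outside, world axes, zero at the start; "wrist_torque": the same for the moment, N m; "width": finger opening in m; "finger_force": force on a finger pad.
Only numpy, scipy, OpenCV 4.12 (cv2) and the standard library are available. Lean on these libraries where they do the work, as an engineer would, in place of code of your own. Each camera call takes 0.05 s, during which the arm holds its last target. There are 200 camera calls.

### The job

Slide the pallet with the bracket along its channel until it is fully home against the end wall, then click the push-push lock so that its pin is down and holds the pallet, and give the bracket a light tug backwards to feel that it really is held; leave it home and locked and let go. Nobody knows whether the hidden pin is up or down to begin with and the button looks the same either way, so feel for it, and if the pin is down and in the way click it up first. Push gently, do not ram the pallet or the button, and leave the other things on the bench where they are.

Things in the scene. Friction and masses are not known exactly. Their poses are not given: they have to be found in the camera images.
- dock: Steel pallet dock fixed to the bench: base plate 235 x 96 x 8 mm with a straight channel between two low rails (63 mm apart inside, tops 30 mm above the bench, lips over the pallet's edges). Its x axis runs along the channel, inwards, away from the robot: open end at x = -110 mm, end wall at x = +110 mm. Origin on the bench, on the channel's middle line.
- dock_home (a point): Point fixed to the dock, on the channel's middle line, 20 mm from the dock's origin along its x and 56 mm above the bench: the bracket point lies here when the pallet is fully home.
- bracket (a point): Centre of the grip of the blue bracket bolted on the pallet, 56 mm above the bench: an upright post 20 mm wide across the channel (grip it so, from above), 24 mm along it; its top is 22 mm above this point, its foot (40 x 44 mm) 24 mm below. Rigid with the pallet; z up, x along the channel, inwards. Starts 50 to 85 mm short of home.
- pallet: Aluminium pallet with the bracket, 0.3 to 0.6 kg, 120 x 60 x 16 mm, loose in the channel; origin at the centre of its underside, x inwards. The bracket point is 30 mm behind it and 48 mm above. In its top face, 30 mm ahead of the origin, is a square pin hole 17 mm wide, 5 mm deep. Locked, it can be pulled back about 3.5 mm before it bears on the pin.
- bridge: Green lock housing, a block 70 x 87 x 30 mm fixed over the channel at the dock's inner end, with a steel collar and the button on top and the lock pin hidden inside. Origin: centre of its underside, 30 mm above the bench; axes as the dock's.
- pin (a point): Where the vertical lock pin (10 mm thick, sprung tip) comes out of the housing's underside, straight below the button; 60 mm further in than dock_home. Pin up: the pallet passes. Pin down: it reaches 6 mm below the pallet's top face and the pallet's nose runs against it about 35 mm short of home; with the pallet home it stands in the hole. On solid pallet it cannot change over.
- button (a point): Top centre of the black button (30 mm across) at rest, 92 mm above the bench; same height with pin up or down. Pressed, it moves lightly (under 2 N) for about 2 mm if the pin is up, 10 mm if down; then the firm pin spring (over 4 N). At the bottom, about 14 mm down at 8 to 12 N, the pin changes over when let go; 15 N makes sure. A press that stops well short changes nothing.
- nut: Brass hexagon nut, 24 mm across, 11 mm high, loose near the dock's left rail. Leave it alone.
- bolt: Dark bolt standing on its 22 mm head, 38 mm high, loose near the dock's right rail. Leave it alone.
- frame: Loose eight-sided aluminium frame, 165 mm across, 35 mm high. Leave it alone.
- screwdriver: Loose screwdriver lying on the bench. Leave it alone.
- wrench: Loose wrench lying on the bench. Leave it alone.
- bin: Loose yellow open bin, 120 x 170 x 60 mm. Leave it alone.
- collet: Loose steel collet standing on the bench, 34 mm across, 36 mm high. Leave it alone.
Mind the look-alikes: they are no part of the job. There is more than one size of the pallet; the one meant has the size given above.

How it is judged:
By the outcome, as a careful person would: the job done as asked, in the order asked, and still so for the second after the job is handed in, with the robot touching nothing.
It also fails if it takes over 72 s, if anything falls off the work surface, if the arm or the gripper's body presses on something with over 40 N, if the wrist force passes 120 N, or if a joint passes its speed limit or range.

## Working session

There is one attempt and no reset: what is moved stays moved. The work goes in short steps, Python scripts to look and compute and a tool call to move; the robot and the scene stay as the last step left them, time stands still between calls to the robot, and variables do not carry over. Pictures are saved under pics/ and viewed, at most 10 in all, crops included, and the job is handed in when it is done.

Besides the shell and the picture viewer there is one more tool, called after "Call:" in YAML: its name, and indented under it one key for each argument. carry_out: Moves the arm, as the interface text tells. Its arguments: {"type":"object","properties":{"dp":{"type":"array"},"yaw":{"type":"array"},"gripper":{"type":"number"},"squeeze":{"type":"number"}},"required":["dp","yaw"]}

```bash
mkdir -p pics
cat > h.py <<'E'
import numpy as np, cv2
from rig import arm, optics, job_done
def snap(n,f):
    s=optics.snapshot(n); cv2.imwrite('pics/'+f+'.png',s['pixels'][:,:,::-1]); np.savez('pics/'+f+'.npz',**s); return s
def world(s,u,v,d=None):
    d=s['depth'][v,u] if d is None else d
    K=s['K']; return s['R'].T@(np.array([(u-K[0,2])/K[0,0]*d,(v-K[1,2])/K[1,1]*d,d])-s['t'])
def cloud(s):
    v,u=np.mgrid[:400,:640]; d=s['depth']; K=s['K']
    c=np.stack([(u-K[0,2])/K[0,0]*d,(v-K[1,2])/K[1,1]*d,d],-1)-s['t']
    return c@s['R']
E
python3 - <<'E'
from h import *
for n in('top','scene'): snap(n,n+'0')
a=cv2.imread('pics/top0.png');b=cv2.imread('pics/scene0.png')
print(arm.get_state())
E
```

```text
{'clock': 0.1, 'joints': array([ 1.03262388e+00,  2.77047324e-01, -2.77648207e-02,  1.26801547e+00,
        4.04161780e-07,  1.46737957e+00]), 'qd': array([ 0.00043753, -0.00085541,  0.00449085, -0.00057267,  0.00096272,
       -0.000368  ]), 'joint_torque': array([-5.19036803e-04, -4.46707964e+01,  2.96128839e+01,  8.44816561e-03,
       -1.04842698e-04, -9.70525207e-06]), 'position': array([0.26288943, 0.56622635, 0.23026757]), 'orientation': array([ 2.15669808e-01,  9.76465822e-01, -9.63764704e-04, -3.20444493e-04]), 'force': array([-0.08475219,  0.28402831, -0.1306856 ]), 'wrist_torque': array([-0.02154476, -0.00960671,  0.01780578]), 'finger_force': 0.0, 'width': 0.08504736397475342}
```

View pics/top0.png

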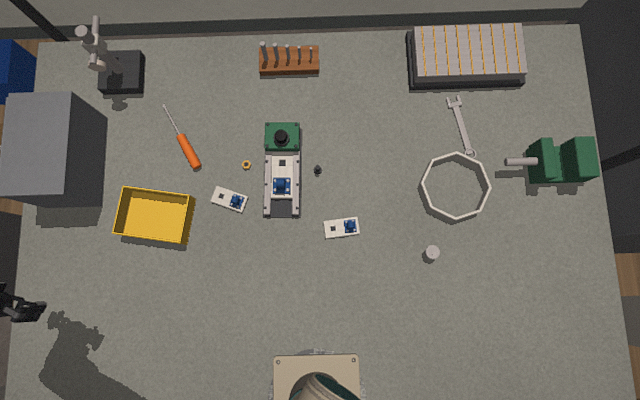

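View pics/scene0.png

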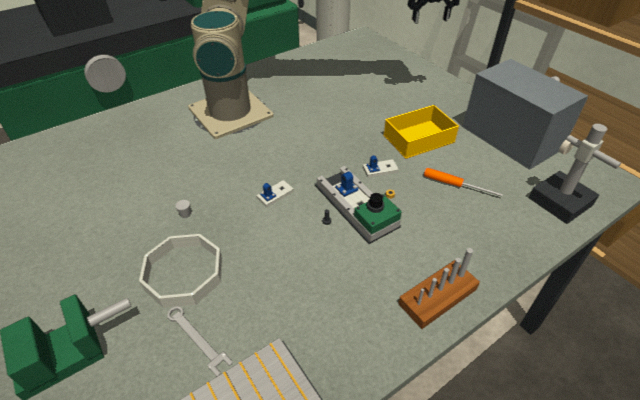

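The top view shows the dock at about (282,170), with the button at (281,138) and its bracket at (281,185). The look-alikes are two smaller loose pallets whose blue brackets sit at (236,201) and (350,226), plus the green vise at (560,160). I choose the bracket in the dock channel, and the close crop will check it.

Run:
```python
from h import *
s=np.load('pics/top0.npz'); P=cloud(s); im=s['pixels'].astype(int)
cv2.imwrite('pics/crop.png',cv2.resize(s['pixels'][110:240,205:365,::-1],None,fx=5,fy=4.6,interpolation=cv2.INTER_CUBIC)[:598])
r,g,b=im[...,0],im[...,1],im[...,2]
win=np.zeros(r.shape,bool); win[115:225,258:306]=1
def rep(n,m):
    p=P[m]; print(n,m.sum(),p.mean(0).round(4),p.min(0).round(4),p.max(0).round(4))
Z=P[...,2]
rep('blue top',win&(b>r+30)&(b>g+20)&(Z>.07))
rep('button',win&(r<70)&(Z>.084)&(Z<.1))
m=win&(g>r+25)&(Z>.05)&(Z<.07); rep('green',m)
print(cv2.minAreaRect((P[m][:,:2]*1000).astype(np.float32)))
m=win&(Z>.024)&(Z<.036); rep('rails',m)
print(cv2.minAreaRect((P[m][:,:2]*1000).astype(np.float32)))
for uv in[(281,185),(281,138),(267,180),(296,180),(267,210),(297,210),(282,163),(275,170),(317,170),(246,164)]: print(uv,world(s,*uv).round(4))
```

```text
blue top 74 [0.5137 0.0726 0.0769] [0.5036 0.0626 0.0706] [0.5241 0.0828 0.0831]
button 120 [0.6268 0.0682 0.0924] [0.6133 0.0545 0.085 ] [0.6416 0.0821 0.0976]
green 607 [0.6387 0.0676 0.061 ] [0.6023 0.0261 0.0504] [0.671  0.1104 0.067 ]
((636.9827270507812, 68.40925598144531), (83.58780670166016, 68.23326110839844), 89.08265686035156)
rails 1424 [0.5325 0.0718 0.0296] [0.4412 0.0264 0.024 ] [0.6064 0.1178 0.036 ]
((524.228271484375, 72.42982482910156), (87.39279174804688, 162.99090576171875), 87.84728240966797)
(281, 185) [0.5065 0.0703 0.0741]
(281, 138) [0.62   0.0673 0.0897]
(267, 180) [0.5288 0.1089 0.0332]
(296, 180) [0.5276 0.036  0.0278]
(267, 210) [0.4533 0.1102 0.0275]
(297, 210) [0.4505 0.035  0.0306]
(282, 163) [0.5757 0.0716 0.0174]
(275, 170) [0.5555 0.089  0.0268]
(317, 170) [ 0.5536 -0.0179  0.0206]
(246, 164) [0.577  0.1651 0.0134]
```

View pics/crop.png

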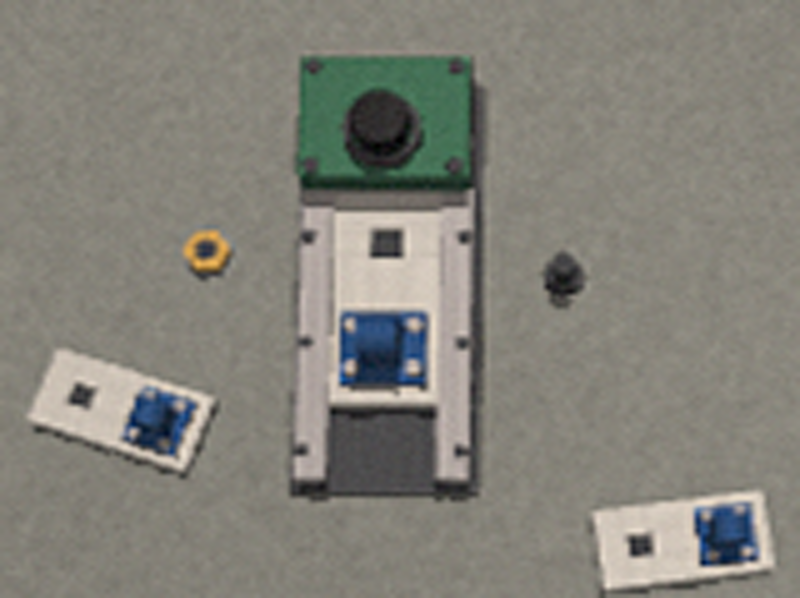

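The crop confirms the dock bracket on the large pallet. Its top is at (0.514, 0.073), the button is at (0.627, 0.068), and the yaw is about -2°. Home is then at about x = 0.567, so the bracket is about 53 mm short, which fits the 50–85 mm given. Next I reach above it.

Call:
carry_out:
  dp:
    - [0.008,-0.016,0]
    - [0.016,-0.032,-0.005]
    - [0.016,-0.032,-0.005]
    - [0.016,-0.032,-0.005]
    - [0.016,-0.032,-0.005]
    - [0.016,-0.032,-0.005]
    - [0.016,-0.032,-0.005]
    - [0.016,-0.032,-0.005]
    - [0.016,-0.032,-0.005]
    - [0.016,-0.032,-0.005]
    - [0.016,-0.032,-0.005]
    - [0.016,-0.032,-0.005]
    - [0.016,-0.032,-0.005]
    - [0.016,-0.032,-0.005]
    - [0.016,-0.032,-0.005]
    - [0.016,-0.032,-0.005]
    - [0.003,0.002,-0.005]
    - [0,0,0]
    - [0,0,0]
  yaw: [1.4,1.4,1.4,1.4,1.4,1.4,1.4,1.4,1.4,1.4,1.4,1.4,1.4,1.4,1.4,1.4,0.5,0,0]
  gripper: 100
  squeeze: 25

```text
clock: 2.48
position: [0.5136, 0.0736, 0.1512]
orientation: [0.017, 1.0, 0.0, -0.0]
force: [-0.3, 1.1, -0.1]
width: 0.0853
finger_force: 0.0
```

Run:
```python
from h import *
s=snap('wrist','w1'); st=arm.get_state(); print(st['clock'],st['position'].round(4),st['orientation'].round(4),st['force'].round(2))
P=cloud(s);im=s['pixels'].astype(int);Z=P[...,2];b,r,g=im[...,2],im[...,0],im[...,1]
near=(np.hypot(P[...,0]-.54,P[...,1]-.07)<.12)
for n,m in (('bracket',(b>r+25)&(b>g+15)&(Z>.068)&near),('button',(r<80)&(Z>.085)&(Z<.1)&near),('green',(g>r+20)&(Z>.05)&(Z<.07)&near)):
    if m.sum(): print(n,m.sum(),P[m].mean(0).round(4),np.percentile(P[m],[2,98],axis=0).round(4),cv2.minAreaRect((P[m][:,:2]*1000).astype(np.float32)))
```

```text
2.525 [0.5137 0.0737 0.1513] [ 1.690e-02  9.999e-01  1.000e-04 -2.000e-04] [-0.26  0.54 -0.32]
bracket 949 [0.5094 0.0738 0.0811] [[0.4377 0.0643 0.0696]
 [0.5238 0.0832 0.2946]] ((481.07464599609375, 74.73490142822266), (19.614755630493164, 86.76997375488281), 88.01451110839844)
button 901 [0.6194 0.0693 0.0916] [[0.6115 0.0557 0.0855]
 [0.6292 0.0825 0.0938]] ((620.9140625, 70.0173110961914), (28.768911361694336, 20.15277862548828), 75.962158203125)
green 4082 [0.619  0.0696 0.0598] [[0.5031 0.0282 0.0513]
 [0.6535 0.1112 0.0622]] ((578.9755249023438, 71.43696594238281), (86.02922821044922, 155.80479431152344), 87.97743225097656)
```

View pics/w1.png

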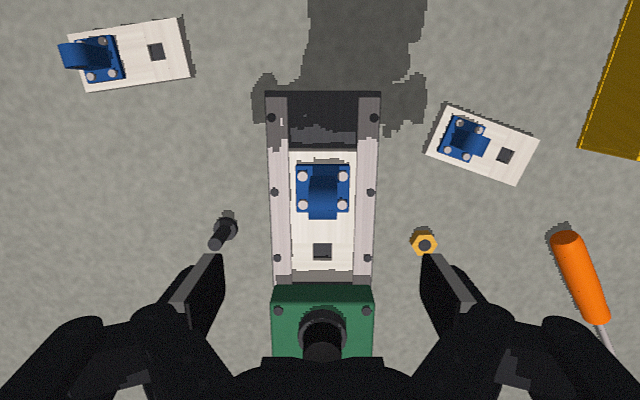

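The wrist view shows the bracket at (322,190) centred between the fingers, the button at (322,335), and the nut and bolt outside the finger span. I descend and grip.

Call:
carry_out:
  dp:
    - [0,0,-0.012]
    - [0,0,-0.015]
    - [0,0,-0.015]
    - [0,0,-0.015]
    - [0,0,-0.015]
    - [0,0,-0.015]
    - [0,0,-0.012]
    - [0,0,-0.008]
    - [0,0,0]
  yaw: [0,0,0,0,0,0,0,0,0]

```text
clock: 3.65
position: [0.5138, 0.0728, 0.0437]
orientation: [0.018, 1.0, -0.0, -0.001]
force: [-0.4, 0.7, -0.0]
width: 0.0855
finger_force: 0.0
```

Call:
carry_out:
  dp:
    - [0,0,0]
    - [0,0,0]
    - [0,0,0]
    - [0,0,0]
    - [0,0,0]
    - [0,0,0]
    - [0,0,0]
    - [0,0,0]
    - [0,0,0]
  yaw: [0,0,0,0,0,0,0,0,0]
  gripper: 0
  squeeze: 30

```text
clock: 4.78
position: [0.5146, 0.0732, 0.0447]
orientation: [0.017, 1.0, 0.0, 0.0]
force: [-1.1, 2.2, 4.8]
width: 0.0195
finger_force: 38.5
```

Call:
carry_out:
  dp:
    - [0.002,0,0]
    - [0.002,-0.0001,0]
    - [0.002,-0.0001,0]
    - [0.002,0,0]
    - [0,0,0]
  yaw: [0,0,0,0,0]

```text
clock: 5.4
position: [0.5146, 0.0732, 0.0445]
orientation: [0.017, 1.0, 0.0, -0.007]
force: [-18.1, 3.0, 24.9]
width: 0.0192
finger_force: 41.3
```

Call:
carry_out:
  dp:
    - [0,0,0]
    - [0,0,0]
  yaw: [0,0]

```text
clock: 5.65
position: [0.5146, 0.0733, 0.0445]
orientation: [0.017, 1.0, 0.0, -0.007]
force: [-17.2, 2.6, 23.0]
width: 0.0196
finger_force: 41.3
```

Run:
```python
from h import *
st=arm.get_state()
for k in st: print(k,np.round(st[k],4))
s=snap('scene','s2'); snap('wrist','w2')
a=cv2.resize(s['pixels'][150:250,290:430,::-1],None,fx=5,fy=5,interpolation=cv2.INTER_CUBIC); cv2.imwrite('pics/s2c.png',a)
```

```text
clock 5.65
joints [ 0.0163  0.2757 -0.4631  0.8461  0.0012  0.0506]
qd [-0.0006  0.0004 -0.001  -0.0016  0.0009  0.0007]
joint_torque [-2.86470e+00 -2.83278e+01  2.64166e+01 -6.36850e+00 -8.54700e-01
 -5.00000e-03]
position [0.5146 0.0733 0.0445]
orientation [ 1.710e-02  9.998e-01  4.000e-04 -7.100e-03]
force [-17.194    2.5879  22.9979]
wrist_torque [ 0.5332  3.3295 -0.0107]
finger_force 41.3298
width 0.0196
```

View pics/s2c.png

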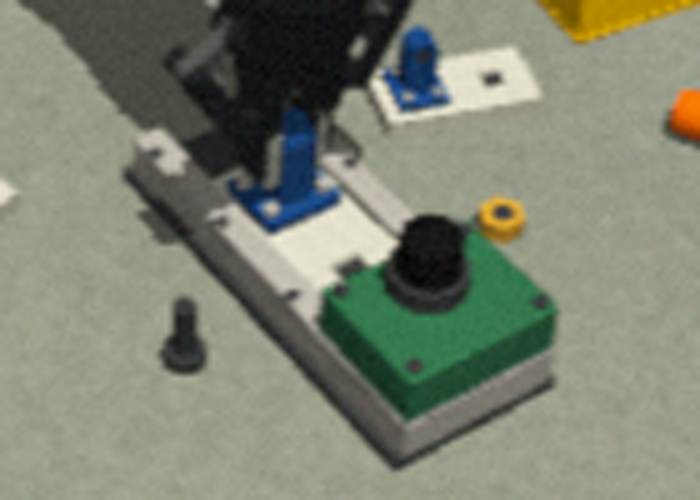

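View pics/w2.png

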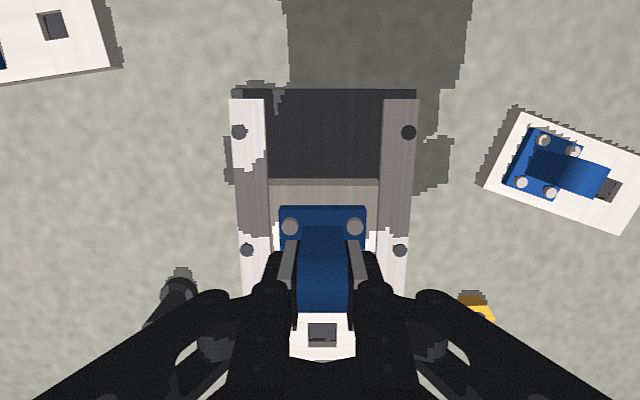

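The grip is right, with the fingers astride the post at (322,270). But the push has turned into a 23 N down-load that jams the pallet by friction. I take the push and the down-load off by trimming z.

Call:
carry_out:
  dp:
    - [-0.002,0,0.001]
    - [-0.002,0,0.001]
    - [0,0,0]
  yaw: [0,0,0]

```text
clock: 6.12
position: [0.5173, 0.0722, 0.0452]
orientation: [0.018, 1.0, -0.0, -0.001]
force: [-0.3, -0.5, -4.7]
width: 0.0195
finger_force: 37.3
```

Call:
carry_out:
  dp:
    - [0,0,0.001]
    - [0,0,0.001]
    - [0,0,0]
  yaw: [0,0,0]

```text
clock: 6.5
position: [0.518, 0.0722, 0.0466]
orientation: [0.018, 1.0, -0.0, -0.001]
force: [4.8, -1.6, -19.0]
width: 0.0195
finger_force: 35.4
```

Call:
carry_out:
  dp:
    - [0,0,-0.001]
    - [0.001,0,-0.001]
    - [0.002,0,0]
    - [0.002,-0.0001,0]
    - [0.002,-0.0001,0]
    - [0,0,0]
  yaw: [0,0,0,0,0,0]

```text
clock: 7.25
position: [0.5255, 0.0726, 0.0464]
orientation: [0.018, 1.0, 0.0, 0.0]
force: [0.0, 0.7, -7.1]
width: 0.0195
finger_force: 37.0
```

Call:
carry_out:
  dp:
    - [0.002,-0.0001,0]
    - [0.002,0,0]
    - [0.002,-0.0001,0]
    - [0,0,0]
  yaw: [0,0,0,0]

```text
clock: 7.75
position: [0.5317, 0.0722, 0.0463]
orientation: [0.018, 1.0, 0.0, 0.0]
force: [-0.3, 0.1, -7.7]
width: 0.0191
finger_force: 36.9
```

Call:
carry_out:
  dp:
    - [0.001,0,0]
    - [0.001,-0.0001,0]
    - [0.001,0,0]
    - [0,0,0]
  yaw: [0,0,0,0]

```text
clock: 8.25
position: [0.5345, 0.0721, 0.0463]
orientation: [0.018, 1.0, -0.0, 0.0]
force: [-1.2, 0.5, -7.5]
width: 0.0198
finger_force: 37.0
```

Call:
carry_out:
  dp:
    - [0.001,0,0]
    - [0.001,-0.0001,0]
    - [0.001,0,0]
    - [0,0,0]
  yaw: [0,0,0,0]

```text
clock: 8.75
position: [0.5375, 0.072, 0.0463]
orientation: [0.018, 1.0, -0.0, 0.0]
force: [-0.4, -0.3, -5.7]
width: 0.0192
finger_force: 37.0
```

Call:
carry_out:
  dp:
    - [0.001,0,0]
    - [0.001,-0.0001,0]
    - [0.001,0,0]
    - [0,0,0]
  yaw: [0,0,0,0]

```text
clock: 9.25
position: [0.5405, 0.0719, 0.0463]
orientation: [0.018, 1.0, 0.0, 0.0]
force: [-0.9, -0.2, -6.6]
width: 0.0198
finger_force: 37.0
```

Call:
carry_out:
  dp:
    - [0.001,0,0]
    - [0.0015,-0.0001,0]
    - [0.0015,0,0]
    - [0.0015,-0.0001,0]
    - [0.0015,0,0]
    - [0,0,0]
  yaw: [0,0,0,0,0,0]

```text
clock: 10.0
position: [0.5476, 0.0717, 0.0463]
orientation: [0.018, 1.0, -0.0, 0.0]
force: [-0.0, -0.5, -7.8]
width: 0.0196
finger_force: 37.0
```

Call:
carry_out:
  dp:
    - [0.0015,0,0]
    - [0.0015,-0.0001,0]
    - [0.0015,0,0]
    - [0.0015,-0.0001,0]
    - [0.0015,0,0]
    - [0,0,0]
  yaw: [0,0,0,0,0,0]

```text
clock: 10.75
position: [0.5551, 0.0715, 0.0463]
orientation: [0.018, 1.0, -0.0, 0.0]
force: [-1.0, -0.2, -7.1]
width: 0.0193
finger_force: 37.0
```

The pin is up, since the pallet has passed the point where it would block. I go on gently to the end wall.

Call:
carry_out:
  dp:
    - [0.0015,0,0]
    - [0.0015,-0.0001,0]
    - [0.0015,0,0]
    - [0.0015,-0.0001,0]
    - [0,0,0]
  yaw: [0,0,0,0,0]

```text
clock: 11.38
position: [0.5611, 0.0713, 0.0463]
orientation: [0.018, 1.0, 0.0, 0.0]
force: [-0.7, -0.4, -7.1]
width: 0.0194
finger_force: 37.0
```

Call:
carry_out:
  dp:
    - [0.001,0,0]
    - [0.001,0,0]
    - [0.001,-0.0001,0]
    - [0.001,0,0]
    - [0,0,0]
  yaw: [0,0,0,0,0]

```text
clock: 12.0
position: [0.565, 0.0712, 0.0463]
orientation: [0.018, 1.0, -0.0, 0.0]
force: [0.1, 0.0, -6.8]
width: 0.0197
finger_force: 37.0
```

Call:
carry_out:
  dp:
    - [0.001,0,0]
    - [0.001,0,0]
    - [0.001,-0.0001,0]
    - [0,0,0]
  yaw: [0,0,0,0]

```text
clock: 12.5
position: [0.5673, 0.0712, 0.0463]
orientation: [0.018, 1.0, 0.0, -0.0]
force: [-2.8, -0.2, -5.4]
width: 0.0197
finger_force: 37.4
```

Call:
carry_out:
  dp:
    - [0.001,0,0]
    - [0.001,0,0]
    - [0.001,-0.0001,0]
    - [0,0,0]
  yaw: [0,0,0,0]

```text
clock: 13.0
position: [0.5674, 0.0712, 0.0459]
orientation: [0.018, 1.0, 0.0, -0.003]
force: [-8.8, 0.9, 0.9]
width: 0.0195
finger_force: 38.0
```

The pallet is home against the wall: x stopped at 0.5674, and I predicted 0.567. I relax the push, let go, and rise.

Call:
carry_out:
  dp:
    - [-0.001,0,0]
    - [-0.001,0,0]
    - [-0.0005,0,0]
    - [0,0,0]
  yaw: [0,0,0,0]

```text
clock: 13.5
position: [0.5675, 0.0712, 0.0459]
orientation: [0.018, 1.0, 0.0, -0.001]
force: [-4.9, 2.2, -5.3]
width: 0.0194
finger_force: 37.2
```

Call:
carry_out:
  dp:
    - [0,0,0]
    - [0,0,0]
    - [0,0,0]
    - [0,0,0]
    - [0,0,0]
    - [0,0,0]
  yaw: [0,0,0,0,0,0]
  gripper: 60

```text
clock: 14.25
position: [0.5683, 0.071, 0.0463]
orientation: [0.018, 1.0, -0.0, 0.0]
force: [0.1, -0.8, 0.2]
width: 0.0512
finger_force: 0.0
```

Call:
carry_out:
  dp:
    - [0,0,0.008]
    - [0,0,0.015]
    - [0,0,0.015]
    - [0,0,0.015]
    - [0,0,0.015]
    - [0,0,0.01]
    - [0,0,0]
  yaw: [0,0,0,0,0,0,0]

```text
clock: 15.12
position: [0.5691, 0.0711, 0.1255]
orientation: [0.018, 1.0, 0.0, 0.001]
force: [0.9, 0.3, 0.7]
width: 0.0513
finger_force: 0.0
```

Call:
carry_out:
  dp:
    - [0.005,0,0]
    - [0.01,-0.0005,0]
    - [0.01,-0.0005,0]
    - [0.01,-0.0005,0]
    - [0.01,-0.0005,0]
    - [0.01,0,0]
    - [0.004,0,0]
    - [0,0,0]
    - [0,0,0]
  yaw: [0,0,0,0,0,0,0,0,0]
  gripper: 0

```text
clock: 16.25
position: [0.6269, 0.0691, 0.1243]
orientation: [0.018, 1.0, 0.0, -0.0]
force: [0.3, 0.5, -0.1]
width: 0.0001
finger_force: 0.0
```

Run:
```python
from h import *
s=snap('top','t3'); snap('scene','s3')
a=np.vstack([cv2.resize(cv2.imread('pics/s3.png')[130:250,290:430],None,fx=5,fy=5,interpolation=cv2.INTER_CUBIC)]); cv2.imwrite('pics/s3c.png',a)
```

```text
(no output)
```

View pics/s3c.png

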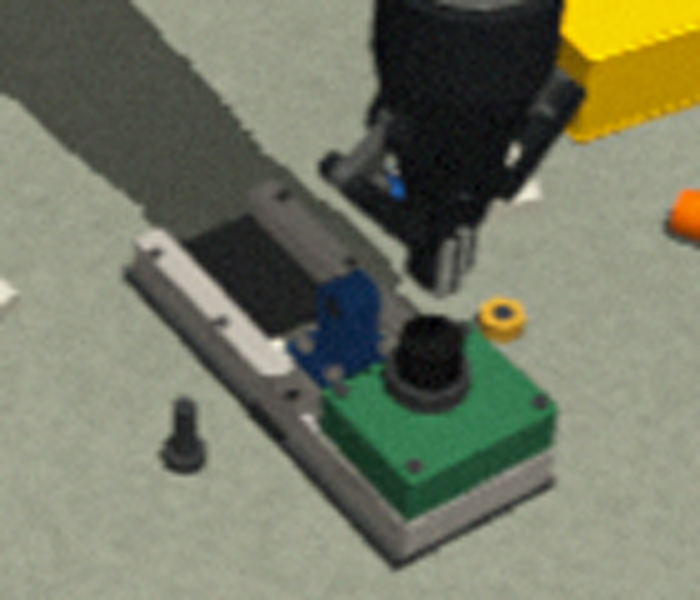

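The pallet is home, with the bracket foot close to the housing in the crop at (340,340). The shut fingers are above the button at (430,345). I lower onto the button and press slowly.

Call:
carry_out:
  dp:
    - [0,0,-0.006]
    - [0,0,-0.008]
    - [0,0,-0.007]
    - [0,0,-0.005]
    - [0,0,0]
  yaw: [0,0,0,0,0]

```text
clock: 16.98
position: [0.6267, 0.069, 0.0975]
orientation: [0.018, 1.0, -0.0, -0.001]
force: [0.8, 0.2, 0.5]
width: 0.0003
finger_force: 0.0
```

Call:
carry_out:
  dp:
    - [0,0,-0.001]
    - [0,0,-0.001]
    - [0,0,-0.001]
    - [0,0,-0.001]
    - [0,0,-0.001]
    - [0,0,-0.001]
    - [0,0,0]
    - [0,0,0]
  yaw: [0,0,0,0,0,0,0,0]

```text
clock: 17.98
position: [0.6273, 0.069, 0.0923]
orientation: [0.018, 1.0, 0.0, -0.0]
force: [-0.7, -1.0, 0.5]
width: -0.0
finger_force: 0.0
```

Call:
carry_out:
  dp:
    - [0,0,-0.001]
    - [0,0,-0.001]
    - [0,0,-0.001]
    - [0,0,-0.001]
    - [0,0,0]
    - [0,0,0]
  yaw: [0,0,0,0,0,0]

```text
clock: 18.73
position: [0.6274, 0.0691, 0.0886]
orientation: [0.018, 1.0, 0.0, 0.0]
force: [-1.1, 0.4, 3.3]
width: -0.0003
finger_force: 1.9
```

At 3.4 mm down the force is already rising, so the pin is up, as the slide showed. I press on to the bottom.

Call:
carry_out:
  dp:
    - [0,0,-0.0015]
    - [0,0,-0.0015]
    - [0,0,-0.0015]
    - [0,0,-0.0015]
    - [0,0,-0.001]
    - [0,0,-0.001]
    - [0,0,0]
  yaw: [0,0,0,0,0,0,0]

```text
clock: 19.6
position: [0.6275, 0.0691, 0.081]
orientation: [0.018, 1.0, -0.0, 0.0]
force: [-2.3, -0.8, 7.9]
width: 0.0001
finger_force: 4.1
```

Call:
carry_out:
  dp:
    - [0,0,-0.001]
    - [0,0,-0.001]
    - [0,0,-0.001]
    - [0,0,0]
    - [0,0,0]
  yaw: [0,0,0,0,0]

```text
clock: 20.23
position: [0.6275, 0.0691, 0.0788]
orientation: [0.018, 1.0, -0.0, 0.0]
force: [-3.7, -1.0, 11.8]
width: -0.0001
finger_force: 5.9
```

Call:
carry_out:
  dp:
    - [0,0,-0.0005]
    - [0,0,-0.0005]
    - [0,0,0]
    - [0,0,0]
  yaw: [0,0,0,0]

```text
clock: 20.72
position: [0.6276, 0.0691, 0.0784]
orientation: [0.018, 1.0, -0.0, 0.001]
force: [-4.2, 0.4, 13.9]
width: -0.0
finger_force: 7.1
```

Call:
carry_out:
  dp:
    - [0,0,-0.0005]
    - [0,0,0]
    - [0,0,0]
  yaw: [0,0,0]

```text
clock: 21.1
position: [0.6276, 0.069, 0.0783]
orientation: [0.018, 1.0, -0.0, 0.001]
force: [-5.7, 0.2, 16.9]
width: 0.0002
finger_force: 8.1
```

Call:
carry_out:
  dp:
    - [0,0,0.003]
    - [0,0,0.004]
    - [0,0,0.005]
    - [0,0,0.006]
    - [0,0,0.01]
    - [0,0,0.014]
    - [0,0,0.008]
    - [0,0,0]
  yaw: [0,0,0,0,0,0,0,0]

```text
clock: 22.1
position: [0.6282, 0.069, 0.1272]
orientation: [0.018, 1.0, 0.0, 0.001]
force: [-0.7, 0.7, -0.9]
width: 0.0
finger_force: 0.0
```

Call:
carry_out:
  dp:
    - [-0.005,0,0]
    - [-0.01,0.0005,0]
    - [-0.01,0.0005,0]
    - [-0.01,0.0005,0]
    - [-0.01,0.0005,0]
    - [-0.01,0,0]
    - [-0.005,0,0]
    - [0,0,0]
    - [0,0,0]
  yaw: [0,0,0,0,0,0,0,0,0]
  gripper: 60

```text
clock: 23.22
position: [0.5677, 0.071, 0.126]
orientation: [0.018, 1.0, 0.0, 0.0]
force: [0.6, -0.1, 0.5]
width: 0.0513
finger_force: 0.0
```

Call:
carry_out:
  dp:
    - [0,0,-0.01]
    - [0,0,-0.015]
    - [0,0,-0.015]
    - [0,0,-0.015]
    - [0,0,-0.015]
    - [0,0,-0.009]
    - [0,0,0]
  yaw: [0,0,0,0,0,0,0]

```text
clock: 24.1
position: [0.5665, 0.071, 0.0458]
orientation: [0.018, 1.0, -0.0, -0.001]
force: [-0.6, -0.8, -0.4]
width: 0.0511
finger_force: 0.0
```

Call:
carry_out:
  dp:
    - [0,0,0]
    - [0,0,0]
    - [0,0,0]
    - [0,0,0]
    - [0,0,0]
    - [0,0,0]
  yaw: [0,0,0,0,0,0]
  gripper: 0
  squeeze: 30

```text
clock: 24.85
position: [0.568, 0.0711, 0.0476]
orientation: [0.018, 1.0, 0.0, 0.001]
force: [-1.8, 0.1, 5.8]
width: 0.0193
finger_force: 30.7
```

Call:
carry_out:
  dp:
    - [0,0,0.001]
    - [-0.001,0,0]
    - [-0.001,0,0]
    - [-0.001,0,0]
    - [0,0,0]
  yaw: [0,0,0,0,0]

```text
clock: 25.48
position: [0.5644, 0.071, 0.0477]
orientation: [0.018, 1.0, -0.0, 0.0]
force: [3.8, -0.8, -3.8]
width: 0.0194
finger_force: 29.9
```

Call:
carry_out:
  dp:
    - [-0.001,0,0]
    - [-0.001,0,0]
    - [0,0,0]
    - [0,0,0]
  yaw: [0,0,0,0]

```text
clock: 25.98
position: [0.5639, 0.071, 0.0479]
orientation: [0.018, 1.0, -0.0, 0.002]
force: [7.0, -0.2, -7.2]
width: 0.0197
finger_force: 29.5
```

Call:
carry_out:
  dp:
    - [-0.001,0,0]
    - [-0.001,0,0]
    - [0,0,0]
    - [0,0,0]
  yaw: [0,0,0,0]

```text
clock: 26.48
position: [0.5636, 0.071, 0.0485]
orientation: [0.018, 1.0, 0.0, 0.003]
force: [10.0, 0.3, -7.2]
width: 0.0192
finger_force: 29.5
```

It holds at about 10 N, after roughly 4 mm of play. I slide it gently back to the wall.

Call:
carry_out:
  dp:
    - [0.001,0,0]
    - [0.001,0,0]
    - [0.001,0,0]
    - [0.001,0,0]
    - [0.001,0,0]
    - [0.001,0,0]
    - [0.001,0,0]
    - [0,0,0]
  yaw: [0,0,0,0,0,0,0,0]

```text
clock: 27.48
position: [0.5643, 0.071, 0.0477]
orientation: [0.018, 1.0, -0.0, -0.003]
force: [-6.2, -1.0, 5.5]
width: 0.0195
finger_force: 31.4
```

Call:
carry_out:
  dp:
    - [0.001,0,0]
    - [0.001,0,0]
    - [0.001,0,0]
    - [0,0,0]
    - [0,0,0]
  yaw: [0,0,0,0,0]

```text
clock: 28.1
position: [0.5643, 0.071, 0.0476]
orientation: [0.018, 1.0, -0.0, -0.006]
force: [-12.2, -0.1, 12.0]
width: 0.0197
finger_force: 32.2
```

It is jammed by the down-load again, so I take it off as before.

Call:
carry_out:
  dp:
    - [-0.002,0,0.001]
    - [-0.001,0,0.001]
    - [0,0,0]
    - [0,0,0]
  yaw: [0,0,0,0]

```text
clock: 28.6
position: [0.5662, 0.0711, 0.0488]
orientation: [0.018, 1.0, 0.0, -0.001]
force: [-1.7, -0.5, -7.5]
width: 0.0195
finger_force: 29.6
```

Call:
carry_out:
  dp:
    - [0.001,0,0]
    - [0.001,0,0]
    - [0,0,0]
    - [0,0,0]
  yaw: [0,0,0,0]

```text
clock: 29.1
position: [0.5683, 0.0711, 0.0495]
orientation: [0.018, 1.0, 0.0, -0.001]
force: [-4.6, 0.7, -6.2]
width: 0.0197
finger_force: 29.8
```

Call:
carry_out:
  dp:
    - [0.001,0,0.0003]
    - [0.001,0,0.0003]
    - [0,0,0]
    - [0,0,0]
  yaw: [0,0,0,0]

```text
clock: 29.6
position: [0.5683, 0.0711, 0.0495]
orientation: [0.018, 1.0, -0.0, -0.003]
force: [-8.2, 1.1, -5.9]
width: 0.0199
finger_force: 29.8
```

It is home at the wall. I relax, release and withdraw.

Call:
carry_out:
  dp:
    - [-0.001,0,0]
    - [-0.001,0,0]
    - [0,0,0]
  yaw: [0,0,0]

```text
clock: 29.98
position: [0.5684, 0.0711, 0.0496]
orientation: [0.018, 1.0, 0.0, -0.001]
force: [-4.2, 0.4, -12.4]
width: 0.0194
finger_force: 29.7
```

Call:
carry_out:
  dp:
    - [0,0,0]
    - [0,0,0]
    - [0,0,0]
    - [0,0,0]
    - [0,0,0]
    - [0,0,0]
  yaw: [0,0,0,0,0,0]
  gripper: 60

```text
clock: 30.72
position: [0.5693, 0.071, 0.0504]
orientation: [0.018, 1.0, -0.0, 0.0]
force: [-0.2, 0.5, -0.4]
width: 0.0514
finger_force: 0.0
```

Call:
carry_out:
  dp:
    - [0,0,0.008]
    - [0,0,0.015]
    - [0,0,0.015]
    - [0,0,0.02]
    - [0,0,0.02]
    - [-0.01,0,0.02]
    - [-0.02,0,0.02]
    - [-0.02,0,0.01]
    - [-0.02,0,0]
    - [-0.02,0,0]
    - [-0.02,0,0]
    - [0,0,0]
    - [0,0,0]
  yaw: [0,0,0,0,0,0,0,0,0,0,0,0,0]

```text
clock: 32.35
position: [0.46, 0.071, 0.1791]
orientation: [0.018, 1.0, 0.0, 0.001]
force: [0.8, -0.0, 0.5]
width: 0.0514
finger_force: 0.0
```

Run:
```python
from h import *
s=snap('scene','s4');t=np.load('pics/s3.npz');snap('wrist','w4')
# bracket (blue) centre in scene picture: home before lock vs now
for q in (t,s):
    P=cloud(q);im=q['pixels'].astype(int);m=(im[...,2]>im[...,0]+25)&(P[...,2]>.055)&(P[...,2]<.085)&(abs(P[...,0]-.56)<.04)&(abs(P[...,1]-.07)<.03)
    print(m.sum(),P[m].mean(0).round(4),np.percentile(P[m],[5,95],axis=0).round(4))
a=cv2.resize(s['pixels'][130:250,290:430,::-1],None,fx=5,fy=5,interpolation=cv2.INTER_CUBIC); cv2.imwrite('pics/s4c.png',a)
```

```text
116 [0.5731 0.0682 0.0701] [[0.561  0.06   0.0567]
 [0.5806 0.0801 0.0798]]
114 [0.5732 0.0684 0.0704] [[0.5621 0.06   0.0579]
 [0.5803 0.0798 0.0794]]
```

View pics/s4c.png

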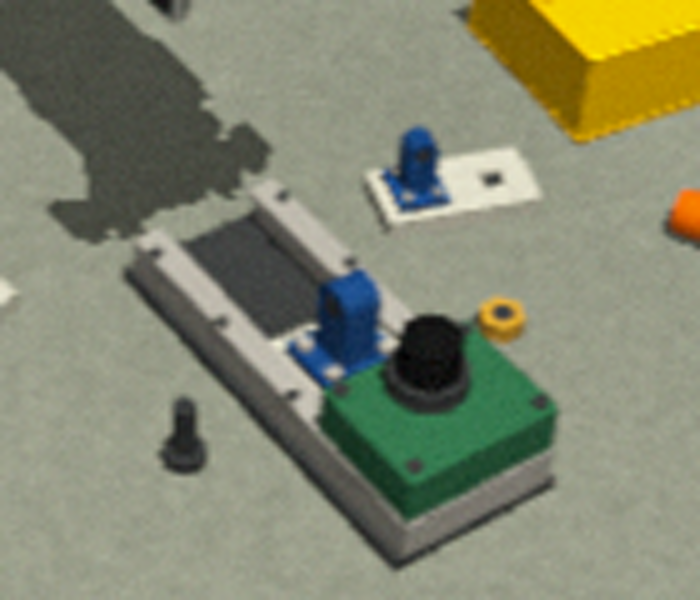

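The crop shows the bracket at (345,325), within 0.1 mm of where it was when first home. The nut at (500,317) and the bolt at (185,435) have not been disturbed, and the arm is clear.

```bash
python3 -c "from rig import job_done; print(job_done())"
```

```text
the job is handed in; nothing more can be done
None
```

The pallet is home against the end wall and locked: the pin was up to begin with, one click put it down, a tug of about 10 N confirmed it holds, and I slid the pallet back to the wall, let go and handed the job in at about 32 s.

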